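Space a drawer front off the fence and hold it tight

TASK

Three white drawer fronts lie on the fitting board, each in its own lane, short of the dark fence at the far end; only one leaves a gap wide enough for the wooden spacer block. Stand the spacer upright in that gap, flat down on the board and along the fence, and let go of it; then push that drawer front towards the fence until the spacer is trapped tight between the two, flush on both faces, and finish while still holding it pressed firmly there (about 12 N, without touching the spacer). Leave the other two drawer fronts and everything else on the bench where they are.

Things in the scene. Friction and masses are not known exactly. Their poses are not given: they have to be found in the camera images.
- board: fixed plywood fitting board, 12 mm thick, 250 mm (x) x 310 mm (y). Origin on its underside; it reaches from x = -100 mm (near the robot) to +150 mm, y = -155 to +155 mm. Its +x points to the fence, z up. Three lanes, centred at y = -98, 0 and +98 mm, 88 mm wide, are parted by strips 10 mm wide and 10 mm high above the board's top, from x = -90 mm up to the fence. Its place and turn on the bench change (yaw within 0.2 rad)
- fence: dark wooden fence fixed across the board beyond all three lanes, 22 mm thick (x), 310 mm long (y), 24 mm high above the board. Origin: bottom edge of its near face, middle of its length, on the board's top (board x = 75 mm, z = 12 mm). Axes as the board's; the near face is the plane x = 0
- panel_a: a white drawer front lying flat on the board, one of three that differ only in length: this one 129 mm long (x) x 84 mm wide (y) x 20 mm thick, 0.11 to 0.2 kg, with two dark screw holes, loose, free to slide along its lane (1 to 3 N of friction). Origin: middle of the near edge, on the underside; +x runs along its length towards the fence, so its far edge is 129 mm along +x; z up. Its place among the three lanes changes
- panel_b: a white drawer front lying flat on the board, one of three that differ only in length: this one 112 mm long (x) x 84 mm wide (y) x 20 mm thick, 0.11 to 0.2 kg, with two dark screw holes, loose, free to slide along its lane (1 to 3 N of friction). Origin: middle of the near edge, on the underside; +x runs along its length towards the fence, so its far edge is 112 mm along +x; z up. Its place among the three lanes changes
- panel_c: a white drawer front lying flat on the board, one of three that differ only in length: this one 133 mm long (x) x 84 mm wide (y) x 20 mm thick, 0.11 to 0.2 kg, with two dark screw holes, loose, free to slide along its lane (1 to 3 N of friction). Origin: middle of the near edge, on the underside; +x runs along its length towards the fence, so its far edge is 133 mm along +x; z up. Its place among the three lanes changes
- spacer: pale wooden spacer block, 80 to 130 g, standing on the bench to the left of the board: a foot 20 mm thick (x) x 64 mm (y) x 24 mm high, with an upright grip on it 16 mm (x) x 36 mm (y), from 24 to 74 mm high. Origin: centre of the underside; z up. It looks the same when turned half round. Its 20 mm thickness goes across the gap
- pencil: carpenter's pencil, 160 mm long, 8 mm thick, lying on the board behind the fence (origin under its middle); a bystander, to be left alone
- glue_bottle: yellow glue bottle, 56 mm wide, 150 mm tall (origin under its centre); a bystander, to be left alone
- screw_tin: open round steel tin, 80 mm wide, 55 mm tall (origin under its centre); a bystander, to be left alone
- hammer: hammer lying flat (origin under its middle); a bystander, to be left alone
- screwdriver: screwdriver lying flat (origin under its middle); a bystander, to be left alone
- square: try square: dark wooden stock 100 x 22 x 18 mm and a steel blade 150 mm long, lying flat (origin under the stock); a bystander, to be left alone
- offcut: dark wooden offcut 90 x 45 x 30 mm (origin under its centre); a bystander, to be left alone
There are look-alikes about, which are no part of the job. Of the things like the spacer, leave any that is purple; of the rest the smaller one is meant. What is shaped like the panel_b but green or yellow is not meant.

How it is judged:
By the outcome, as a careful person would: the job done as asked, in the order asked, and still so for the second after the job is handed in, while the arm keeps its last pose, push and grip.
It also fails if it takes over 54 s, if anything falls off the work surface, if the arm or the gripper's body presses on something with over 40 N, if the wrist force passes 120 N, or if a joint passes its speed limit or range.

ROBOT

A 6-joint arm with a two-finger parallel gripper is mounted at the origin on the work surface. World frame = base frame: x ahead of the robot, y to its left, z up, the work surface at z = 0. Lengths are in mm, angles in rad, forces in N, time in s.
With the tool pointing down it reaches from about 150 to 775 mm from the base axis. Payload 6.1 kg.
Tool frame: the origin (TCP) lies between the finger pads; the fingertips stand 8 mm ahead of it and the grasp point (between the pads) lies 11 mm behind it; z points along the fingers, y is the direction in which the jaws open and shut (so a half turn about z gives the same grasp; the last joint's range is limited). The gripper opens to 85 mm and grips with 20 to 120 N. Pads are 22 mm wide; open, the fingers measure 114 mm over their backs; the gripper's body (76 mm by 85 mm) begins 54 mm behind the grasp point. The pads swing forward as they close: fully open they stand 13 mm farther back than shut.
Start: joints at [-1.304, 0.126, -0.04, 1.405, 0, 1.571], TCP at [138.408, -506.41, 239.295] pointing down, gripper open.
Joint ranges: [-2.72, 2.72], [-0.95, 1.95], [-1.27, 1.35], [-1.78, 2.02], [-1.46, 1.47], [-3.14, 3.14]. Speed limits (rad/s): [2.39, 2.39, 3.01, 3.14, 3.14, 3.14].

INTERFACE

Orientations are given as a unit quaternion [w, x, y, z].
In Python, from bench import manip, imaging gives the robot as it stands. The module is installed in compiled form; this text tells all that it offers.
- The arm moves only by the tool jog_arm, never from a script. Its argument "increments" is a list of rows, each a list of 6 numbers: the shift along the tool's x, y, z in m, then the turn, a rotation vector about the tool's x, y, z in degrees. In form: [[x, y, z, ax, ay, az], ...]. A call has 1 to 8 rows; each row shifts and turns the pose as measured when the row begins, along the tool's axes as they then stand; what a row does not reach is not made up. A row lasts 1/8 s, in which the tool goes at most 62.5 mm and 10.7 degrees, less where a joint would pass 70% of its speed; a pose out of reach is approached as far as the arm can. A call is refused whole if a number of a shift passes 0.0625 or a number of a turn 10.7, either way. A call with a gripper value outside its range is refused whole. "fingers" is the finger opening in m, from 0 to 0.0854, set as the call begins (left out, the last holds). The fingers move at their own pace and stop on an object; the grip force is fixed at half the most. Time passes only in rows, so rows that do not move let the fingers close. It gives the time, the measured TCP pose, the force and the opening at its end, in the units of the state.
- manip.get_obs(): the state, without advancing time (a new reading comes with each control period).
- imaging.camera(name): name is "scene" or "top" or "wrist"; returns a dict with "frame" (400x640x3 uint8, blue, green, red), "range_z" (400x640 float32, mm along the optical axis (not along the pixel's ray), 0 where there is no reading), "fov_y" (degrees; the focal length in pixels is half the picture's height over the tangent of half this angle, whatever the lens; pixels are square), "cx", "cy" (the principal point, pixels), "R" (3x3) and "t" (3): a world point X has camera coordinates R X + t; the wrist camera has in their place "mount" (4x4, takes a point from camera to tool coordinates, whose origin is the TCP and whose axes are the flange's). Camera axes: x right, y down, z forward; pixel columns grow to the right and rows downward; lengths in mm; the calibration is good to about 2 mm. The wrist camera is an equidistant fisheye: a pixel r from the principal point sees the ray r / f radians off the axis. A picture is of the moment at which its call begins: read the wrist's pose just before it.
- manip.close_job(): hands the job in, once; it reports no verdict.
The state is a dict: "time_s": time; "q": joint angles; "joint_velocities": joint speeds; "joint_efforts": joint torques, N m; "position": TCP position; "eef_rot": TCP orientation; "force": force on the tool from outside, world axes, zero at the start; "ft_torque": the same for the moment, N m; "finger_gap": finger opening in mm.
Only numpy, scipy, OpenCV 4.12 (cv2) and the standard library are available. Lean on these libraries where they do the work, as an engineer would, in place of code of your own. Each camera call takes 0.05 s, during which the arm holds its last target.

## Working session

There is one attempt and no reset: what is moved stays moved. The work goes in short steps, Python scripts to look and compute and a tool call to move; the robot and the scene stay as the last step left them, time stands still between calls to the robot, and variables do not carry over. Pictures are saved under pics/ and viewed, and the job is handed in when it is done.

Besides the shell and the picture viewer there is one more tool, called after "Emit:" as name(argument=value, ...) on one line, values as JSON. jog_arm: Moves the arm, as the interface text tells. Its arguments: {"type":"object","properties":{"increments":{"type":"array"},"fingers":{"type":"number"}},"required":["increments"]}

```bash
mkdir -p pics
cat > h.py <<'E'
import numpy as np, cv2
from bench import manip, imaging
def snap(n):
    return imaging.camera(n)
def pix2w(c,u,v,z=None):
    f=200/np.tan(np.radians(c['fov_y'])/2); R=np.array(c['R']);t=np.array(c['t'])
    d=R.T@np.array([(u-c['cx'])/f,(v-c['cy'])/f,1.]); o=-R.T@t
    return o+d*((z-o[2])/d[2])
def cloud(c):
    f=200/np.tan(np.radians(c['fov_y'])/2); R=np.array(c['R']);t=np.array(c['t'])
    Z=c['range_z'].astype(float); v,u=np.mgrid[0:400,0:640]
    P=np.stack([(u-c['cx'])/f*Z,(v-c['cy'])/f*Z,Z],-1)
    W=(P-t)@R; W[Z==0]=np.nan
    return W
def w2pix(c,X):
    f=200/np.tan(np.radians(c['fov_y'])/2); p=np.array(c['R'])@np.array(X)+np.array(c['t'])
    return p[0]/p[2]*f+c['cx'],p[1]/p[2]*f+c['cy']
E
python3 - <<'E'
from h import *
import pickle
for n in ('scene','top'):
    c=snap(n); cv2.imwrite(f'pics/{n}0.png',c['frame']); pickle.dump(c,open(n+'0.pkl','wb')); print(n,c['fov_y'],c['cx'],c['cy'],-np.array(c['R']).T@c['t'])
o=manip.get_obs(); print(o)
E
```

```text
scene 56.788377791196936 320.50054424477514 202.31037282228505 [989.24857529 710.13775035 651.97139332]
top 56.51306231192231 319.889038519665 198.79907081295522 [ 366.20816724  -11.71419755 1205.77705067]
{'time_s': 0.1, 'q': array([-1.30399710e+00,  1.26343263e-01, -4.04985009e-02,  1.40540462e+00,
        9.81727273e-06,  1.57080410e+00]), 'joint_velocities': array([ 0.00069355, -0.00112759,  0.00253291,  0.00151597,  0.00263221,
        0.0007238 ]), 'joint_efforts': array([-7.84503845e-04, -4.36902416e+01,  3.53606844e+01,  1.35939565e-02,
        1.20941927e-04, -1.97193754e-05]), 'position': array([ 138.32324521, -506.08345456,  238.59785881]), 'eef_rot': array([-7.19239002e-04,  9.91115715e-01,  1.33000425e-01, -9.15696256e-05]), 'force': array([-0.38078351, -0.63345489,  1.17144122]), 'ft_torque': array([-0.02824349, -0.03476661, -0.00242268]), 'finger_gap': 85.5777414287653}
```

View pics/top0.png

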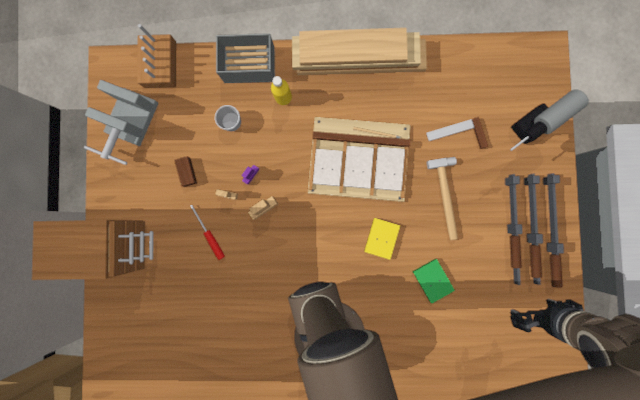

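View pics/scene0.png

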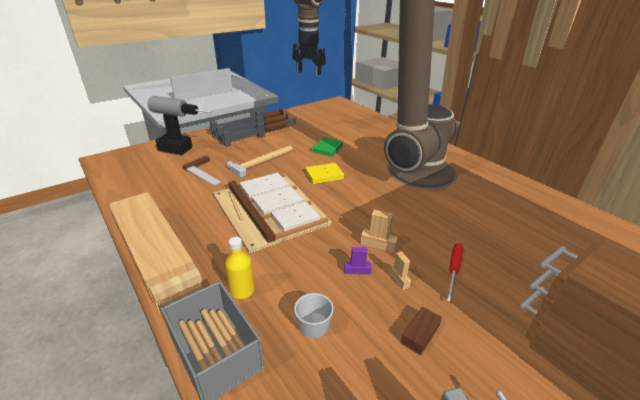

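The top view puts +x up and +y to the left. There are three spacer-like things: purple at (250,174), pale at (227,195) and pale at (262,208). Next I'll enlarge them and measure.

Run:
```python
from h import *
import pickle
t=pickle.load(open('top0.pkl','rb'));s=pickle.load(open('scene0.pkl','rb'))
a=cv2.resize(t['frame'][110:220,200:420],None,fx=3.6,fy=3.6,interpolation=cv2.INTER_CUBIC)
b=cv2.resize(s['frame'][160:300,205:425],None,fx=3.6,fy=3.6,interpolation=cv2.INTER_CUBIC)
cv2.imwrite('pics/topc.png',a);cv2.imwrite('pics/scenec.png',b)
W=cloud(t)
# heights
for (u,v) in [(227,195),(262,208),(250,174),(360,165),(328,165),(392,165),(360,138),(360,128),(281,85),(500,250),(200,250)]:
    print((u,v),np.round(W[v,u],1))
z=W[...,2]
for n,(u0,u1,v0,v1) in {'small':(212,240,185,203),'big':(244,280,192,224)}.items():
    w=W[v0:v1,u0:u1].reshape(-1,3); w=w[w[:,2]>12]
    print(n,len(w),'maxz',np.nanmax(w[:,2]),np.percentile(w[:,2],[10,50,90]))
    for lo,hi in((12,34),(40,100)):
        q=w[(w[:,2]>lo)&(w[:,2]<hi)]
        r=cv2.minAreaRect(q[:,:2].astype(np.float32)); print(lo,hi,len(q),np.median(q[:,2]),r)
```

```text
(227, 195) [451.8 307.7  62.2]
(262, 208) [408.  192.   99.5]
(250, 174) [518.  239.1  45.4]
(360, 165) [ 540.4 -108.5   34.9]
(328, 165) [542.7  -7.4  34.7]
(392, 165) [ 539.  -209.9   29.9]
(360, 138) [ 626.6 -110.5   35.4]
(360, 128) [ 662.2 -112.5   21.6]
(281, 85) [772.7 127.7 122.4]
(500, 250) [ 263.6 -549.7   -3.1]
(200, 250) [279.3 412.4   4.6]
small 133 maxz 79.14683553367847 [21.56776625 60.69347721 75.73582098]
12 34 56 23.66281685263057 ((459.37689208984375, 324.3565979003906), (65.55022430419922, 19.698753356933594), 75.99217987060547)
40 100 76 73.55236141154552 ((459.1905822753906, 323.87921142578125), (36.90793991088867, 15.636534690856934), 76.38851928710938)
big 330 maxz 112.04098069043413 [ 30.83139694  68.90539622 106.47625368]
12 34 88 31.7751818755049 ((412.9620056152344, 204.85598754882812), (28.597307205200195, 91.5203857421875), 32.71469497680664)
40 100 60 71.19466906276702 ((407.5675048828125, 196.7344970703125), (19.011993408203125, 53.898807525634766), 55.148765563964844)
```

View pics/topc.png

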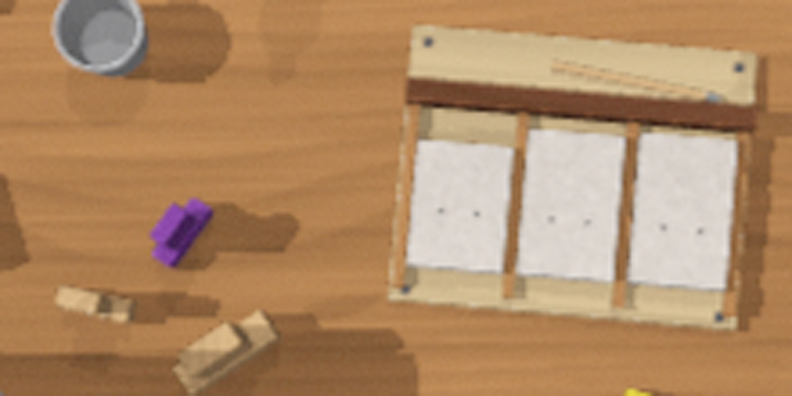

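View pics/scenec.png

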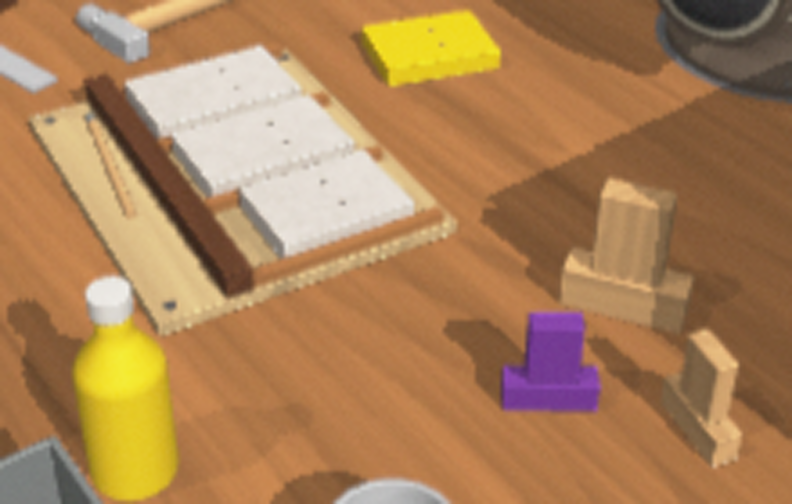

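The small pale piece at top-view (227,195) has a foot of 65×20 and stands about 74 mm high, so it is the spacer. The pale one at (262,208) is 91×29 and about 106 high, and the one at (250,174) is purple, so both stay. The left lane has the only wide gap, in front of the shortest panel. Next I'll measure the fence, the panel and the spacer axis.

```bash
cat > m.py <<'E'
from h import *
import pickle
t=pickle.load(open('top0.pkl','rb'))
f=t['frame'];W=cloud(t);g=f.astype(int)
def big(m):
    n,l,st,_=cv2.connectedComponentsWithStats(m.astype(np.uint8)); i=1+np.argmax(st[1:,4]); return l==i
roi=np.zeros(f.shape[:2],bool); roi[112:205,300:418]=1
dark=roi&(g.max(2)<125)&(W[...,2]>20); dark=big(dark)
def rect(m,z):
    v,u=np.nonzero(m); P=np.array([pix2w(t,a,b,z)[:2] for a,b in zip(u,v)],np.float32)
    return cv2.minAreaRect(P),P
r,P=rect(dark,36); print('fence',dark.sum(),r)
p=P-P.mean(0); _,_,V=np.linalg.svd(p,full_matrices=False); print('fence dir',V[0],P.mean(0))
white=roi&(g.min(2)>150)&((g.max(2)-g.min(2))<30)
n,l,st,c=cv2.connectedComponentsWithStats(white.astype(np.uint8))
for i in range(1,n):
    if st[i,4]>200:
        r,P=rect(l==i,32); print('panel',c[i],st[i,4],r)
w=W[185:203,212:240].reshape(-1,3); q=w[w[:,2]>12]
for lo in (12,60):
    p=q[q[:,2]>lo][:,:2]; m=p.mean(0);_,_,V=np.linalg.svd(p-m,full_matrices=False); print('spacer',m,V[0])
E
python3 m.py
```

```text
fence 622 ((623.4829711914062, -112.99916076660156), (305.3225402832031, 24.01983642578125), 84.16981506347656)
fence dir [0.10969536 0.99396527] [ 622.97205 -114.7422 ]
panel [358.15104641 166.7588717 ] 1099 ((535.8619384765625, -102.52717590332031), (85.47904968261719, 130.23489379882812), 83.97832489013672)
panel [389.26724891 168.48995633] 1145 ((527.930419921875, -200.4918212890625), (85.76315307617188, 133.6228790283203), 83.70903778076172)
panel [327.36016949 166.98834746] 944 ((536.996826171875, -5.21173095703125), (84.58831787109375, 113.2898178100586), 83.84835052490234)
spacer [457.06679342 315.54467455] [-0.21459277 -0.97670361]
spacer [458.67803578 322.30913389] [-0.25358093 -0.96731417]
```

```bash
cat > plan.py <<'E'
from h import *
from scipy.spatial.transform import Rotation as Ro
def pose():
    o=manip.get_obs(); q=o['eef_rot']; return np.array(o['position']),Ro.from_quat([q[1],q[2],q[3],q[0]]),o
def plan(tgt,yang,step=58,rot=10.,quiet=False):
    """target tcp mm, world angle(deg) of tool y (tool down)"""
    p,R,o=pose(); a=np.radians(yang); y=np.array([np.cos(a),np.sin(a),0]);z=np.array([0,0,-1.]);x=np.cross(y,z)
    T=Ro.from_matrix(np.stack([x,y,z],1)); rv=(R.inv()*T).as_rotvec(degrees=True)
    d=np.array(tgt)-p; n=int(max(1,np.ceil(np.linalg.norm(d)/step),np.ceil(np.linalg.norm(rv)/rot)))
    print('at',p.round(1),'yang',np.degrees(np.arctan2(*R.as_matrix()[1::-1,1])).round(2),'rv',rv.round(2),'F',np.round(o['force'],1),'gap',o['finger_gap'],'t',o['time_s'],'q',o['q'].round(2))
    rows=[]
    for i in range(n):
        dd=R.inv().apply((np.array(tgt)-p)/(n-i)); rr=(R.inv()*T).as_rotvec(degrees=True)/(n-i)
        row=list((dd/1000).round(4))+list(rr.round(2)); rows.append([float(v) for v in row])
        p=p+R.apply(np.array(row[:3])*1000); R=R*Ro.from_rotvec(row[3:],degrees=True)
    for r in rows: print(r,end=',\n')
E
python3 -c "
from plan import *
plan([445,310,200],-14.6)"
```

```text
at [ 138.3 -506.1  238.6] yang -74.71 rv [-8.000e-02 -4.000e-02 -6.011e+01] F [-0.4 -0.6  1.2] gap 85.5777414287653 t 0.1 q [-1.3   0.13 -0.04  1.41  0.    1.57]
[0.0319, -0.0441, 0.0025, -0.0, -0.0, -3.76],
[0.0348, -0.042, 0.0025, -0.0, -0.0, -3.76],
[0.0374, -0.0396, 0.0025, -0.01, -0.0, -3.76],
[0.04, -0.037, 0.0025, -0.0, -0.0, -3.76],
[0.0423, -0.0343, 0.0025, -0.0, -0.0, -3.76],
[0.0445, -0.0315, 0.0025, -0.01, -0.0, -3.76],
[0.0464, -0.0285, 0.0024, -0.0, -0.0, -3.76],
[0.0482, -0.0254, 0.0025, -0.0, -0.01, -3.75],
[0.0498, -0.0222, 0.0024, -0.01, -0.01, -3.76],
[0.0511, -0.0189, 0.0024, -0.01, -0.0, -3.75],
[0.0522, -0.0155, 0.0024, -0.0, -0.0, -3.76],
[0.0531, -0.0121, 0.0024, -0.0, -0.01, -3.75],
[0.0538, -0.0086, 0.0024, -0.01, -0.0, -3.76],
[0.0543, -0.005, 0.0025, -0.0, -0.01, -3.75],
[0.0545, -0.0014, 0.0024, -0.01, -0.0, -3.76],
[0.0544, 0.0021, 0.0025, -0.0, -0.01, -3.75],
```

Emit:
jog_arm(increments=[[0.032,-0.044,0,0,0,-3.8],[0.035,-0.042,0,0,0,-3.8],[0.037,-0.04,0,0,0,-3.8],[0.04,-0.037,0,0,0,-3.8],[0.042,-0.034,0,0,0,-3.8],[0.044,-0.032,0,0,0,-3.8],[0.046,-0.028,0,0,0,-3.8],[0.048,-0.025,0,0,0,-3.8]])

```text
time_s: 1.1
position: [289.2, -88.5, 236.4]
eef_rot: [-0.003, 0.92, 0.392, 0.001]
force: [0.9, -1.0, -0.2]
finger_gap: 85.4
```

```bash
python3 -c "
from plan import *
plan([445,310,200],-14.6)"
```

```text
at [289.2 -88.5 236.4] yang -43.89 rv [ -0.19  -0.3  -29.29] F [ 0.9 -1.  -0.2] gap 85.37710079832577 t 1.1 q [-0.3  -0.3  -0.43  1.44  0.01  2.03]
[0.0494, -0.0205, 0.0049, -0.02, -0.04, -3.66],
[0.0506, -0.0173, 0.0048, -0.02, -0.04, -3.66],
[0.0516, -0.014, 0.0048, -0.02, -0.04, -3.66],
[0.0524, -0.0107, 0.0047, -0.03, -0.04, -3.66],
[0.053, -0.0073, 0.0047, -0.02, -0.04, -3.66],
[0.0533, -0.0039, 0.0046, -0.03, -0.03, -3.66],
[0.0535, -0.0005, 0.0046, -0.02, -0.04, -3.66],
[0.0534, 0.0028, 0.0046, -0.03, -0.03, -3.67],
```

Emit:
jog_arm(increments=[[0.049,-0.02,0.004,0,0,-3.7],[0.051,-0.017,0.004,0,0,-3.7],[0.052,-0.014,0.004,0,0,-3.7],[0.052,-0.011,0.004,0,0,-3.7],[0.053,-0.007,0.004,0,0,-3.7],[0.053,-0.004,0.004,0,0,-3.7],[0.053,0,0.004,0,0,-3.7],[0.053,0.003,0.004,0,0,-3.7]])

```text
time_s: 2.1
position: [442.0, 325.1, 204.7]
eef_rot: [-0.001, 0.783, 0.622, 0.002]
force: [0.8, 0.8, 0.3]
finger_gap: 85.2
```

Emit:
jog_arm(increments=[[0,0,0,0,0,0]])

```text
time_s: 2.22
position: [442.3, 327.7, 202.6]
eef_rot: [-0.001, 0.782, 0.624, 0.001]
force: [-1.1, -0.6, -0.5]
finger_gap: 85.5
```

Run:
```python
from plan import *
import pickle
p,R,o=pose(); c=snap('wrist'); pickle.dump((p,R.as_matrix(),c),open('w1.pkl','wb'))
cv2.imwrite('pics/w1.png',c['frame']); print(p,o['q'],o['finger_gap']); print(c['fov_y'],c['cx'],c['cy'],np.array(c['mount']).round(3))
```

```text
[442.30669039 327.74083122 202.6050095 ] [ 6.36629025e-01  1.74870604e-01 -6.21005766e-02  1.33240142e+00
  2.05811852e-03  2.43139437e+00] 85.48526224302827
65.70646984690485 318.63991262085625 199.47039200827857 [[ 1.00000e-03 -9.63000e-01 -2.70000e-01  6.79630e+01]
 [ 1.00000e+00  1.00000e-03 -1.00000e-03 -5.67000e-01]
 [ 1.00000e-03 -2.70000e-01  9.63000e-01 -1.35199e+02]
 [ 0.00000e+00  0.00000e+00  0.00000e+00  1.00000e+00]]
```

View pics/w1.png

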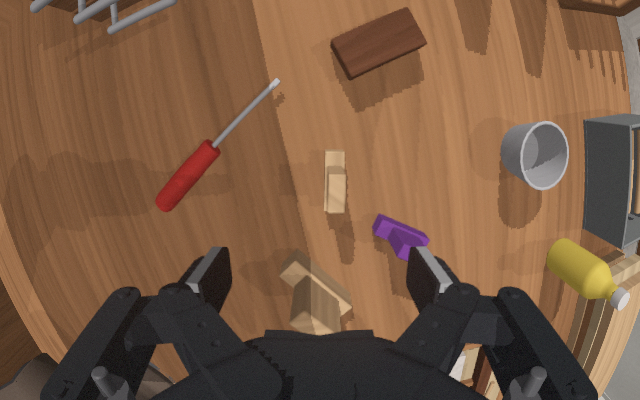

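```bash
cat >> plan.py <<'E'
def wcloud(p,Rm,c):
    f=200/np.tan(np.radians(c['fov_y'])/2); v,u=np.mgrid[0:400,0:640]
    x=u-c['cx'];y=v-c['cy'];r=np.hypot(x,y)+1e-9;th=r/f
    d=np.stack([x/r*np.tan(th),y/r*np.tan(th),np.ones_like(r)],-1)
    M=np.array(c['mount']); Z=c['range_z'].astype(float)[...,None]
    D=d@M[:3,:3].T@Rm.T; o=p+Rm@M[:3,3]
    W=o+D*Z; W[Z[...,0]==0]=np.nan
    return W,D,o
def onplane(D,o,z): return o+D*((z-o[2])/D[...,2:3])
E
python3 - <<'E'
from plan import *
import pickle
p,R,c=pickle.load(open('w1.pkl','rb')); W,D,o=wcloud(p,R,c)
w=W[140:220,310:360].reshape(-1,3)
print('bench z',np.nanmedian(W[100:140,290:320,2]), 'ztop',np.nanpercentile(w[:,2],98))
for lo,hi in((8,33),(66,85)):
    q=w[(w[:,2]>lo)&(w[:,2]<hi)]; print(lo,len(q),np.median(q[:,2]),cv2.minAreaRect(q[:,:2].astype(np.float32)))
    m=q.mean(0);_,_,V=np.linalg.svd((q-m)[:,:2],full_matrices=False);print(m,V[0],np.degrees(np.arctan2(V[0][0],V[0][1])))
g=c['frame'].astype(int); S=W[...,2]
m=np.zeros(S.shape,bool); m[140:220,310:360]=(S[140:220,310:360]>62)
q=onplane(D,o,74)[m][:,:2].astype(np.float32); print('ray top',cv2.minAreaRect(q))
a=cv2.resize(c['frame'][130:230,270:430],None,fx=4.5,fy=4.5); cv2.imwrite('pics/w1c.png',a)
E
```

```text
bench z 0.6406775678289875 ztop 75.32315809301139
8 449 24.524411299803717 ((456.6437683105469, 324.257568359375), (64.67809295654297, 20.247159957885742), 75.47949981689453)
[458.45965739 340.53462647  24.09944708] [-0.43584004 -0.90002414] -154.1612411565225
66 719 74.44642902741185 ((457.05169677734375, 324.3872985839844), (35.46281051635742, 15.845314979553223), 76.54973602294922)
[457.0220963  325.35095364  74.27509619] [-0.22544896 -0.97425498] -166.97071978280135
ray top ((457.37139892578125, 325.19873046875), (36.4302978515625, 15.726470947265625), 77.56891632080078)
```

View pics/w1c.png

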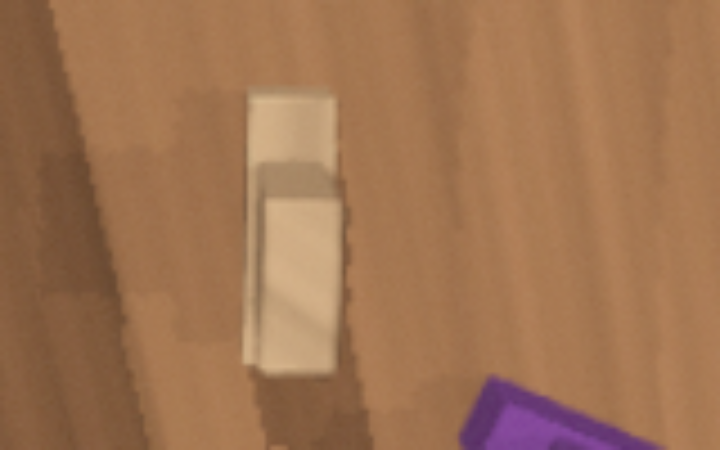

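The crop confirms it: grip top 36×16 at z = 74, foot 65×20, centred at (457,324.5) with the thin axis at about −13.3°. The purple one lies to its lower right. I'll descend onto it.

```bash
python3 -c "
from plan import *
plan([457.1,324.5,46],-13.4,step=40)"
```

```text
at [441.7 326.2 203.1] yang -12.91 rv [-0.04 -0.11  0.49] F [ 0.7 -0.3 -0.2] gap 85.76942223702969 t 2.275 q [ 0.64  0.17 -0.06  1.33  0.    2.43]
[0.0004, 0.0039, 0.0393, -0.01, -0.03, 0.12],
[0.0004, 0.0038, 0.0393, -0.01, -0.03, 0.12],
[0.0004, 0.0039, 0.0393, -0.01, -0.03, 0.12],
[0.0004, 0.0038, 0.0392, -0.01, -0.02, 0.13],
```

Emit:
jog_arm(increments=[[0,0.008,0.025,0,0,0.5],[0,0.007,0.035,0,0,0],[0,0,0.02,0,0,0],[0,0,0,0,0,0]], fingers=0.05)

```text
time_s: 2.78
position: [455.3, 318.4, 122.4]
eef_rot: [-0.0, 0.786, 0.618, 0.0]
force: [0.1, -0.4, 0.4]
finger_gap: 49.9
```

```bash
python3 -c "
from plan import *
plan([457.1,324.5,46],-13.4,step=25)"
```

```text
at [455.3 318.4 122.4] yang -13.7 rv [-0.03 -0.05 -0.3 ] F [ 0.1 -0.4  0.4] gap 49.85249298070539 t 2.775 q [ 0.61  0.21 -0.2   1.16  0.    2.42]
[0.0016, 0.0001, 0.0191, -0.01, -0.01, -0.07],
[0.0016, 0.0001, 0.0191, -0.01, -0.01, -0.08],
[0.0015, 0.0001, 0.0191, -0.0, -0.02, -0.07],
[0.0016, 0.0, 0.0191, -0.01, -0.01, -0.08],
```

Emit:
jog_arm(increments=[[0.003,0,0.02,0,0,0],[0.002,0,0.02,0,0,0],[0.002,0,0.02,0,0,0],[0,0,0.015,0,0,0],[0,0,0,0,0,0]])

```text
time_s: 3.4
position: [458.8, 323.4, 52.6]
eef_rot: [0.0, 0.788, 0.616, 0.004]
force: [0.7, -0.2, -0.5]
finger_gap: 50.2
```

```bash
python3 -c "
from plan import *
plan([457.1,324.5,46],-13.4,step=25)"
```

```text
at [458.8 323.4  52.6] yang -13.97 rv [ 0.29 -0.36 -0.56] F [ 0.7 -0.2 -0.5] gap 50.180885518423196 t 3.4 q [ 0.61  0.25 -0.3   1.01  0.    2.43]
[0.0006, -0.0019, 0.0066, 0.29, -0.36, -0.56],
```

Emit:
jog_arm(increments=[[0.0006,-0.0019,0.0066,0.3,-0.4,-0.5],[0,0,0,0,0,0]])

```text
time_s: 3.65
position: [457.8, 324.7, 47.4]
eef_rot: [0.0, 0.785, 0.619, 0.001]
force: [0.2, 0.7, -0.3]
finger_gap: 50.0
```

Emit:
jog_arm(increments=[[0,0,0,0,0,0],[0,0,0,0,0,0],[0,0,0,0,0,0],[0,0,0,0,0,0]], fingers=0)

```text
time_s: 4.15
position: [458.1, 325.1, 48.2]
eef_rot: [0.0, 0.785, 0.619, 0.001]
force: [0.1, 0.1, -1.2]
finger_gap: 15.5
```

Run:
```python
from plan import *
import pickle
plan([457.1,324.5,130],-13.4,step=25)
p,R,o=pose(); c=snap('wrist'); pickle.dump((p,R.as_matrix(),c),open('w2.pkl','wb'))
cv2.imwrite('pics/w2.png',c['frame'])
```

```text
at [458.1 325.1  48.2] yang -13.44 rv [ 0.1  -0.08 -0.04] F [ 0.1  0.1 -1.2] gap 15.495199754467652 t 4.15 q [ 0.62  0.26 -0.3   1.01 -0.    2.42]
[-0.0002, -0.0002, -0.0204, 0.03, -0.02, -0.01],
[-0.0002, -0.0002, -0.0205, 0.02, -0.02, -0.01],
[-0.0002, -0.0002, -0.0204, 0.03, -0.02, -0.01],
[-0.0002, -0.0002, -0.0205, 0.02, -0.02, -0.01],
```

View pics/w2.png

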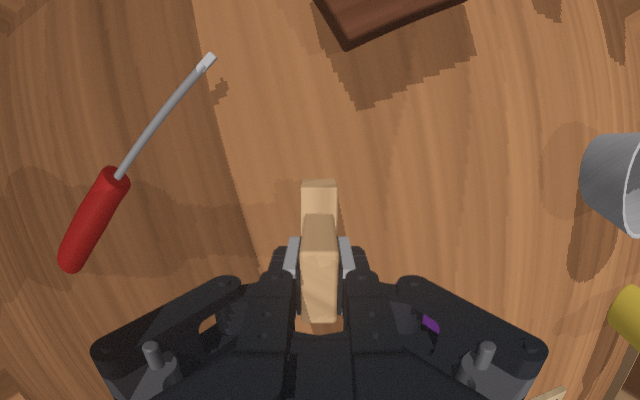

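Grip confirmed (opening 15.5 mm, grip between the pads around (320,260)). I'll lift it and carry it to a viewing pose beside the gap.

Emit:
jog_arm(increments=[[0,0,-0.03,0,0,0],[0,0,-0.045,0,0,0],[0,0,-0.05,0,0,0],[0,0,-0.02,0,0,0]])

```text
time_s: 4.7
position: [456.1, 323.8, 194.1]
eef_rot: [0.0, 0.785, 0.619, -0.002]
force: [0.1, -0.1, -1.6]
finger_gap: 15.1
```

```bash
python3 -c "
from plan import *
plan([602,-70,190],-6.2,step=54)"
```

```text
at [456.1 323.8 194.1] yang -13.44 rv [-0.18  0.21 -7.24] F [ 0.1 -0.1 -1.6] gap 15.056411351448975 t 4.7 q [ 0.62  0.2  -0.05  1.32 -0.    2.42]
[-0.0436, 0.0292, 0.0006, -0.02, 0.03, -0.91],
[-0.0441, 0.0285, 0.0006, -0.02, 0.03, -0.9],
[-0.0445, 0.0278, 0.0006, -0.02, 0.03, -0.91],
[-0.045, 0.0271, 0.0005, -0.02, 0.02, -0.9],
[-0.0454, 0.0263, 0.0005, -0.02, 0.03, -0.91],
[-0.0458, 0.0256, 0.0005, -0.03, 0.02, -0.9],
[-0.0462, 0.0249, 0.0006, -0.02, 0.03, -0.91],
[-0.0466, 0.0242, 0.0005, -0.03, 0.02, -0.9],
```

Emit:
jog_arm(increments=[[-0.04,0.029,0,0,0,-0.9],[-0.044,0.028,0,0,0,-0.9],[-0.045,0.028,0,0,0,-0.9],[-0.045,0.027,0,0,0,-0.9],[-0.045,0.026,0,0,0,-0.9],[-0.046,0.026,0,0,0,-0.9],[-0.046,0.025,0,0,0,-0.9],[-0.03,0.015,0,0,0,-0.9]])

```text
time_s: 5.7
position: [601.1, -56.2, 196.2]
eef_rot: [0.0, 0.741, 0.672, 0.0]
force: [0.3, 0.5, -1.4]
finger_gap: 15.2
```

Emit:
jog_arm(increments=[[0,0,0,0,0,0],[0,0,0,0,0,0]])

```text
time_s: 5.95
position: [601.2, -58.4, 195.2]
eef_rot: [-0.0, 0.742, 0.67, -0.0]
force: [0.6, 0.1, -1.0]
finger_gap: 15.2
```

Run:
```python
from plan import *
import pickle
plan([602,-70,190],-6.2)
p,R,o=pose(); c=snap('wrist'); pickle.dump((p,R.as_matrix(),c),open('w3.pkl','wb'))
cv2.imwrite('pics/w3.png',c['frame'])
```

```text
at [601.2 -58.4 195.2] yang -5.85 rv [-0.06 -0.01  0.35] F [ 0.6  0.1 -1. ] gap 15.227288225711906 t 5.95 q [-0.1   0.28  0.05  1.35  0.    1.58]
[-0.0115, 0.0019, 0.0052, -0.06, -0.01, 0.35],
```

View pics/w3.png

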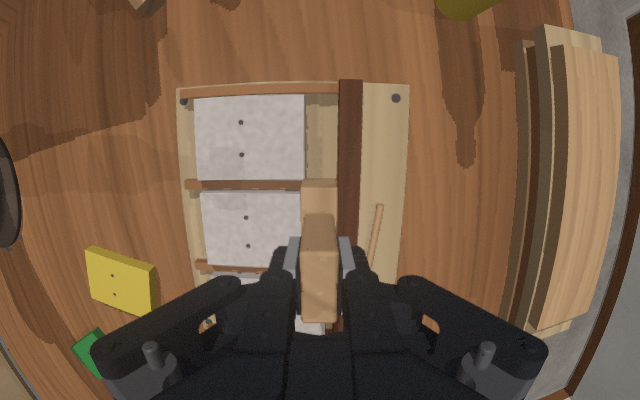

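The wrist view shows the left panel at columns 195–305, rows 95–180, the fence from column 338 and the gap between them. I'll measure those edges.

```bash
cat > gap.py <<'E'
from plan import *
import pickle,sys
p,R,c=pickle.load(open(sys.argv[1],'rb')); W,D,o=wcloud(p,R,c); g=c['frame'].astype(int)
v0,v1=int(sys.argv[2]),int(sys.argv[3])
white=(g.min(2)>140)&((g.max(2)-g.min(2))<30); dark=(g[...,2]<110)&(g[...,2]>g[...,0]+10)
A=[];B=[];C=[]
for v in range(v0,v1):
    u=np.nonzero(white[v,180:325])[0]+180
    if len(u)>40: A.append(onplane(D,o,32)[v,u.max()][:2]); C.append(onplane(D,o,32)[v,u.min()][:2])
    u=np.nonzero(dark[v,325:380])[0]+325
    if len(u)>8: B.append(onplane(D,o,36)[v,u.min()][:2])
def line(P):
    x,y=cv2.fitLine(np.array(P,np.float32),cv2.DIST_HUBER,0,.01,.01).ravel()[:2]; x0=cv2.fitLine(np.array(P,np.float32),cv2.DIST_HUBER,0,.01,.01).ravel()[2:]
    d=np.array([x,y])*np.sign(y); return d,x0
for n,P in(('far',A),('near',C),('fence',B)):
    d,x0=line(P); print(n,len(P),'dir',d.round(4),'deg',np.degrees(np.arctan2(-d[0],d[1])).round(2),'pt',x0.round(1),'y range',np.min(P,0)[1].round(1),np.max(P,0)[1].round(1))
df,xf=line(B); bx=np.array([df[1],-df[0]])
print('panel far to fence',[(xf-line(P)[1])@bx for P in(A,C)])
pm=white.copy(); pm[:v0-8]=0; pm[v1+8:]=0; pm[:,325:]=0
pm=cv2.morphologyEx(pm.astype(np.uint8),cv2.MORPH_OPEN,np.ones((5,5)))
n,l,st,_=cv2.connectedComponentsWithStats(pm); i=1+np.argmax(st[1:,4]); print('panel',cv2.minAreaRect(onplane(D,o,32)[l==i][:,:2].astype(np.float32)))
E
python3 gap.py w3.pkl 105 168
python3 - <<'E'
from plan import *
import pickle
p,R,c=pickle.load(open('w3.pkl','rb')); W,D,o=wcloud(p,R,c)
for n,(a,b,u,v) in {'panel':(110,160,210,290),'gap':(110,165,312,330),'fence':(100,160,345,355),'bench':(200,260,450,490)}.items(): print(n,np.nanmedian(W[a:b,u:v].reshape(-1,3),0).round(1))
E
```

```text
far 63 dir [0.1082 0.9941] deg -6.21 pt [590.4  -7.4] y range -39.4 20.5
near 63 dir [0.108  0.9941] deg -6.2 pt [480.8   5.2] y range -26.6 36.7
fence 63 dir [0.0938 0.9956] deg -5.38 pt [624.1  -5.1] y range -42.1 17.1
panel far to fence [np.float32(33.35667), np.float32(143.56415)]
panel ((535.2726440429688, -2.0435752868652344), (79.0709228515625, 110.88035583496094), 83.53842163085938)
panel [538.4  -1.3  32.7]
gap [606.7 -13.4  12.6]
fence [634.8  -7.   36.5]
bench [ 7.806e+02 -1.401e+02  4.000e-01]
```

```bash
python3 -c "
from plan import *
plan([607,-12.5,100],-6.2,step=30)"
```

```text
at [601.2 -58.1 195.2] yang -5.82 rv [-0.06  0.    0.38] F [-0.4 -0.  -1.2] gap 15.095282257976935 t 6.0 q [-0.1   0.28  0.05  1.35 -0.    1.58]
[0.0115, 0.0003, 0.0238, -0.01, 0.0, 0.09],
[0.0115, 0.0003, 0.0238, -0.02, 0.0, 0.1],
[0.0115, 0.0002, 0.0238, -0.01, 0.0, 0.09],
[0.0115, 0.0003, 0.0238, -0.02, 0.0, 0.1],
```

Emit:
jog_arm(increments=[[0.015,0,0.01,0,0,0.4],[0.015,0,0.03,0,0,0],[0.013,0,0.035,0,0,0],[0.004,0,0.02,0,0,0],[0,0,0,0,0,0],[0,0,0,0,0,0]])

```text
time_s: 6.75
position: [604.5, 0.2, 96.8]
eef_rot: [-0.001, 0.742, 0.671, 0.001]
force: [0.8, 0.2, -1.1]
finger_gap: 14.8
```

```bash
python3 -c "
from plan import *
plan([607,-12.5,75],-6.2,step=30)"
```

```text
at [6.045e+02 2.000e-01 9.680e+01] yang -5.74 rv [-0.04 -0.12  0.46] F [ 0.8  0.2 -1.1] gap 14.812195958709063 t 6.75 q [-0.    0.31 -0.12  1.14  0.    1.67]
[-0.0125, 0.0038, 0.0217, -0.04, -0.12, 0.46],
```

Emit:
jog_arm(increments=[[-0.007,0.002,0,0,0,0.4],[-0.005,0.001,0,0,0,0],[0,0,0,0,0,0],[0,0,0,0,0,0]])

```text
time_s: 7.25
position: [607.9, -13.4, 99.7]
eef_rot: [0.001, 0.745, 0.668, 0.002]
force: [-0.2, -0.2, -1.3]
finger_gap: 15.1
```

Run:
```python
from plan import *
import pickle
plan([607,-12.5,75],-6.2,step=30)
p,R,o=pose(); c=snap('wrist'); pickle.dump((p,R.as_matrix(),c),open('w4.pkl','wb'))
cv2.imwrite('pics/w4.png',c['frame'])
```

```text
at [607.9 -13.4  99.7] yang -6.24 rv [ 0.23 -0.13 -0.04] F [-0.2 -0.2 -1.3] gap 15.098961263536664 t 7.25 q [-0.02  0.31 -0.12  1.14  0.    1.66]
[0.0008, -0.0011, 0.0247, 0.23, -0.13, -0.04],
```

View pics/w4.png

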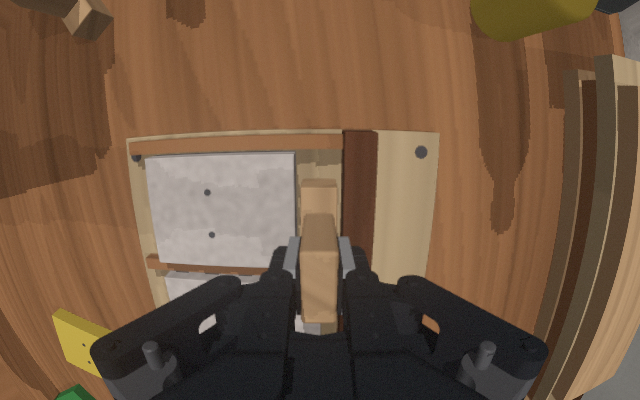

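The spacer foot (columns 303–337) is centred between the panel edge (296) and the fence edge (342). I'll descend.

Emit:
jog_arm(increments=[[0,0,0.013,0.2,-0.1,0],[0,0,0.012,0,0,0],[0,0,0.004,0,0,0],[0,0,0,0,0,0]])

```text
time_s: 7.8
position: [607.2, -13.2, 67.4]
eef_rot: [-0.001, 0.744, 0.668, -0.0]
force: [0.5, 0.2, -0.9]
finger_gap: 15.3
```

Run:
```python
from plan import *
plan([607.3,-13,61],-6.2,step=30)
```

```text
at [607.2 -13.2  67.4] yang -6.23 rv [-0.09 -0.02 -0.03] F [ 0.5  0.2 -0.9] gap 15.250852115026285 t 7.8 q [-0.02  0.33 -0.16  1.08  0.    1.66]
[0.0002, 0.0001, 0.0064, -0.09, -0.02, -0.03],
```

Emit:
jog_arm(increments=[[0,0,0.003,0,0,0],[0,0,0.002,0,0,0],[0,0,0.001,0,0,0],[0,0,0,0,0,0]])

```text
time_s: 8.3
position: [607.6, -13.2, 61.6]
eef_rot: [-0.0, 0.744, 0.668, -0.0]
force: [0.3, -0.9, -2.0]
finger_gap: 15.0
```

Emit:
jog_arm(increments=[[0,0,0.0015,0,0,0],[0,0,0,0,0,0]])

```text
time_s: 8.55
position: [607.8, -13.2, 60.4]
eef_rot: [-0.0, 0.744, 0.668, 0.0]
force: [0.0, -0.3, -1.4]
finger_gap: 15.0
```

Emit:
jog_arm(increments=[[0,0,0.0015,0,0,0],[0,0,0,0,0,0]])

```text
time_s: 8.8
position: [608.1, -13.3, 60.5]
eef_rot: [0.0, 0.744, 0.668, 0.001]
force: [0.0, -0.5, -0.1]
finger_gap: 15.0
```

The descent stalled at z = 60.5, against an expected 60.2, with an upward force appearing, so the spacer is seated. I'll open a little, then lift.

Emit:
jog_arm(increments=[[0,0,0,0,0,0],[0,0,0,0,0,0],[0,0,0,0,0,0]], fingers=0.04)

```text
time_s: 9.18
position: [608.4, -13.2, 60.5]
eef_rot: [0.001, 0.744, 0.668, 0.001]
force: [0.9, 0.1, -0.3]
finger_gap: 39.8
```

Emit:
jog_arm(increments=[[0,0,-0.01,0,0,0],[0,0,-0.025,0,0,0],[0,0,-0.04,0,0,0],[-0.03,0,-0.04,0,0,0],[-0.03,0,-0.01,0,0,0],[0,0,0,0,0,0],[0,0,0,0,0,0]])

```text
time_s: 10.05
position: [601.7, -73.7, 192.8]
eef_rot: [0.001, 0.744, 0.668, 0.001]
force: [0.7, 0.3, 0.4]
finger_gap: 40.2
```

Run:
```python
from plan import *
import pickle
plan([460,5,120],-96.2)
p,R,o=pose(); c=snap('wrist'); pickle.dump((p,R.as_matrix(),c),open('w5.pkl','wb'))
cv2.imwrite('pics/w5.png',c['frame'])
```

```text
at [601.7 -73.7 192.8] yang -6.15 rv [ 0.16 -0.2  90.05] F [0.7 0.3 0.4] gap 40.17961602879893 t 10.05 q [-0.12  0.28  0.05  1.34  0.    1.56]
[0.0063, -0.015, 0.0072, 0.02, -0.02, 9.0],
[0.0039, -0.0158, 0.0072, 0.02, -0.02, 9.01],
[0.0014, -0.0162, 0.0072, 0.02, -0.02, 9.0],
[-0.0012, -0.0162, 0.0072, 0.02, -0.02, 9.01],
[-0.0037, -0.0158, 0.0073, 0.01, -0.02, 9.0],
[-0.0061, -0.015, 0.0073, 0.02, -0.02, 9.01],
[-0.0084, -0.0139, 0.0073, 0.01, -0.02, 9.0],
[-0.0104, -0.0124, 0.0072, 0.02, -0.02, 9.01],
[-0.0122, -0.0106, 0.0073, 0.02, -0.02, 9.0],
[-0.0138, -0.0085, 0.0072, 0.01, -0.01, 9.01],
```

View pics/w5.png

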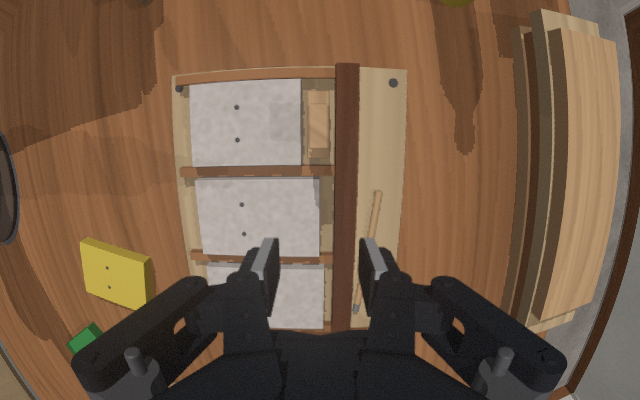

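The spacer stands free in the gap at (318,125), parallel to the fence. Next I'll close the fingers, turn so the jaw axis lies along the board's y, and come down in front of the left panel's near edge, at about (480,1).

Run:
```python
from plan import *
plan([448,4,150],83.8,rot=10.0)
```

```text
at [601.7 -73.6 192.7] yang -6.13 rv [  0.18   0.17 -89.93] F [ 0.6 -0.4  0.1] gap 40.09484790806491 t 10.1 q [-0.12  0.28  0.05  1.34  0.    1.56]
[0.0067, -0.0179, 0.0047, 0.02, 0.02, -9.99],
[0.0098, -0.0165, 0.0047, 0.02, 0.02, -9.99],
[0.0125, -0.0145, 0.0047, 0.02, 0.02, -9.99],
[0.0148, -0.0122, 0.0047, 0.02, 0.02, -9.99],
[0.0167, -0.0094, 0.0047, 0.02, 0.02, -9.99],
[0.018, -0.0064, 0.0047, 0.02, 0.02, -10.0],
[0.0189, -0.0031, 0.0047, 0.02, 0.02, -9.99],
[0.0191, 0.0002, 0.0047, 0.02, 0.02, -10.0],
[0.0187, 0.0035, 0.0048, 0.03, 0.01, -9.99],
```

Emit:
jog_arm(increments=[[0.007,-0.018,0,0,0,-10],[0.01,-0.016,0,0,0,-10],[0.012,-0.014,0,0,0,-10],[0.015,-0.012,0,0,0,-10],[0.017,-0.009,0,0,0,-10],[0.018,-0.006,0,0,0,-10],[0.019,-0.003,0,0,0,-10],[0.019,0,0,0,0,-10]], fingers=0)

```text
time_s: 11.1
position: [458.6, 1.7, 186.3]
eef_rot: [-0.004, 0.113, 0.994, 0.001]
force: [0.8, 0.2, 0.1]
finger_gap: 0.2
```

Run:
```python
from plan import *
plan([446,4.5,100],83.8,rot=10.0,step=50)
```

```text
at [458.6   1.7 186.3] yang 76.98 rv [ 0.04 -0.44 -6.82] F [0.8 0.2 0.1] gap 0.24588166912212348 t 11.1 q [ 0.    0.01 -0.28  1.29  0.    0.23]
[0.0061, -0.0001, 0.0432, 0.02, -0.22, -3.41],
[0.0063, 0.0004, 0.0431, 0.02, -0.22, -3.41],
```

Emit:
jog_arm(increments=[[0.008,0,0.02,0,-0.4,-5],[0.004,0,0.04,0,0,-1.8],[0,0,0.02,0,0,0],[0,0,0,0,0,0],[0,0,0,0,0,0]])

```text
time_s: 11.72
position: [443.5, 8.2, 103.4]
eef_rot: [-0.001, 0.048, 0.999, 0.001]
force: [1.1, 0.1, 0.3]
finger_gap: -0.1
```

Run:
```python
from plan import *
import pickle
plan([448,4.0,30],83.8,rot=10.0,step=30)
c=snap('wrist'); cv2.imwrite('pics/w6.png',c['frame'])
```

```text
at [443.5   8.2 103.4] yang 84.5 rv [ 0.07 -0.17  0.7 ] F [1.1 0.1 0.3] gap -0.14277775338873355 t 11.725 q [ 0.02  0.01 -0.46  1.1   0.    0.11]
[-0.0017, -0.0013, 0.0245, 0.02, -0.06, 0.23],
[-0.0017, -0.0012, 0.0244, 0.02, -0.05, 0.23],
[-0.0016, -0.0013, 0.0245, 0.03, -0.06, 0.24],
```

View pics/w6.png

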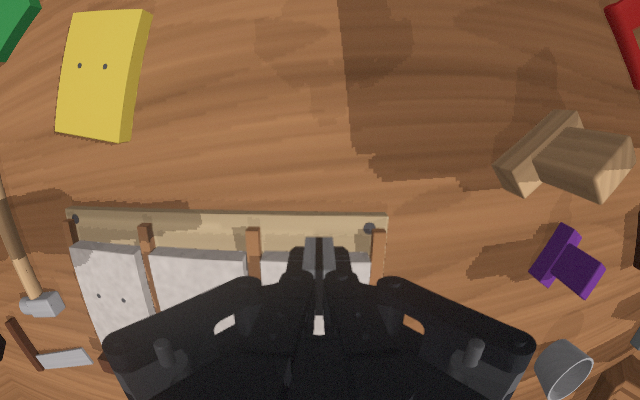

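The left panel's near edge (columns 262–370, row 250) is centred on the fingers (column 318). I'll descend to pushing height.

Emit:
jog_arm(increments=[[0,-0.003,0.03,0,0,0.6],[0,0,0.03,0,0,0],[0,0,0.01,0,0,0],[0,0,0,0,0,0],[0,0,0,0,0,0]])

```text
time_s: 12.4
position: [447.9, 5.5, 37.3]
eef_rot: [0.003, 0.053, 0.999, 0.001]
force: [-0.0, 0.2, -0.1]
finger_gap: -0.2
```

Run:
```python
from plan import *
plan([448,4.0,26],83.8,rot=10.0,step=30)
```

```text
at [447.9   5.5  37.3] yang 83.89 rv [0.14 0.35 0.09] F [-0.   0.2 -0.1] gap -0.1960013751187308 t 12.4 q [ 0.01  0.06 -0.57  0.94  0.    0.12]
[-0.0002, -0.0015, 0.0113, 0.14, 0.35, 0.09],
```

Emit:
jog_arm(increments=[[0,-0.001,0.008,0.1,0.3,0],[0,0,0.003,0,0,0],[0,0,0,0,0,0],[-0.006,0,0,0,0,0],[-0.004,0,0,0,0,0],[0,0,0,0,0,0]])

```text
time_s: 13.15
position: [460.2, 3.4, 27.6]
eef_rot: [0.002, 0.053, 0.999, 0.0]
force: [-0.2, -0.3, 0.5]
finger_gap: -0.2
```

Run:
```python
from plan import *
plan([470,1.8,26],83.8,rot=10.0,step=30)
```

```text
at [460.2   3.4  27.6] yang 83.89 rv [0.05 0.24 0.09] F [-0.2 -0.3  0.5] gap -0.18413006959156553 t 13.15 q [ 0.01  0.1  -0.55  0.92  0.    0.11]
[-0.0099, -0.0005, 0.0016, 0.05, 0.24, 0.09],
```

Emit:
jog_arm(increments=[[-0.003,0,0.001,0,0.2,0],[-0.003,0,0,0,0,0],[-0.003,0,0,0,0,0],[0,0,0,0,0,0]])

```text
time_s: 13.65
position: [469.7, 2.3, 26.4]
eef_rot: [0.0, 0.053, 0.999, 0.0]
force: [-0.2, 0.3, 0.6]
finger_gap: -0.0
```

Emit:
jog_arm(increments=[[-0.003,0,0,0,0,0],[-0.002,0,0,0,0,0],[0,0,0,0,0,0]])

```text
time_s: 14.02
position: [474.4, 1.8, 26.3]
eef_rot: [-0.0, 0.053, 0.999, 0.0]
force: [-0.4, 0.2, 0.8]
finger_gap: -0.0
```

Emit:
jog_arm(increments=[[-0.003,0,0,0,0,0],[-0.002,0,0,0,0,0],[0,0,0,0,0,0]])

```text
time_s: 14.4
position: [479.1, 1.3, 26.2]
eef_rot: [-0.001, 0.053, 0.999, 0.0]
force: [-1.1, 0.7, 1.2]
finger_gap: -0.1
```

Run:
```python
from plan import *
plan([480,.8,26],83.8)
c=snap('scene'); cv2.imwrite('pics/s7.png',cv2.resize(c['frame'][140:290,180:420],None,fx=3.3,fy=3.3,interpolation=cv2.INTER_CUBIC))
```

```text
at [479.1   1.3  26.2] yang 83.9 rv [ 0.05 -0.13  0.1 ] F [-1.1  0.7  1.2] gap -0.11373069680340961 t 14.4 q [ 0.    0.14 -0.51  0.93  0.    0.11]
[-0.001, -0.0004, 0.0002, 0.05, -0.13, 0.1],
```

View pics/s7.png

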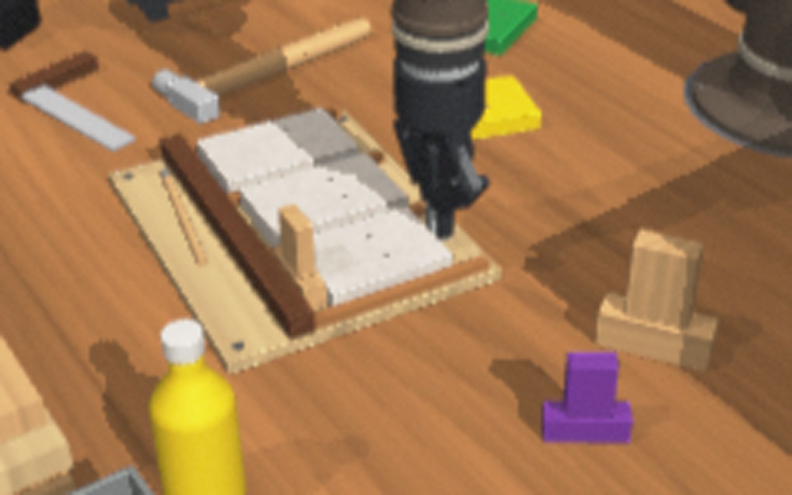

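The fingers are in contact with the panel's near edge and the spacer stands in the gap. I'll keep pushing in small steps.

Emit:
jog_arm(increments=[[-0.002,0,0,0,0,0],[-0.002,0,0,0,0,0],[0,0,0,0,0,0]])

```text
time_s: 14.82
position: [482.2, 0.9, 26.1]
eef_rot: [-0.002, 0.053, 0.999, 0.001]
force: [-2.4, -0.4, 0.9]
finger_gap: -0.2
```

Emit:
jog_arm(increments=[[-0.002,0,0,0,0,0],[-0.0015,0,0,0,0,0],[0,0,0,0,0,0]])

```text
time_s: 15.2
position: [482.2, 0.9, 25.6]
eef_rot: [-0.005, 0.053, 0.999, 0.001]
force: [-0.7, -0.7, 0.2]
finger_gap: -0.3
```

Run:
```python
from plan import *
plan([485,.4,26],83.8)
```

```text
at [482.2   0.9  25.6] yang 83.92 rv [ 0.07 -0.63  0.12] F [-0.7 -0.7  0.2] gap -0.29866442266845117 t 15.2 q [ 0.    0.15 -0.5   0.94  0.    0.11]
[-0.0029, -0.0002, -0.0005, 0.07, -0.63, 0.12],
```

Emit:
jog_arm(increments=[[-0.003,0,0,0,-0.6,0],[-0.003,0,0,0,0,0],[0,0,0,0,0,0]])

```text
time_s: 15.58
position: [482.1, 0.9, 24.6]
eef_rot: [-0.006, 0.053, 0.999, 0.001]
force: [0.6, 0.2, 0.0]
finger_gap: 0.1
```

Run:
```python
from plan import *
plan([490,.2,26],83.8)
```

```text
at [482.1   0.9  24.6] yang 83.93 rv [ 0.08 -0.65  0.13] F [0.6 0.2 0. ] gap 0.05727553693067147 t 15.575 q [ 0.    0.15 -0.5   0.93  0.    0.11]
[-0.0079, 0.0002, -0.0015, 0.08, -0.65, 0.13],
```

Zero-motion rows reset the target to the measured pose, which relaxes the push. I'll use single, larger pushing rows instead.

Emit:
jog_arm(increments=[[-0.004,0,-0.0015,0,-0.6,0]])

```text
time_s: 15.7
position: [482.5, 1.0, 24.6]
eef_rot: [-0.004, 0.053, 0.999, 0.001]
force: [-16.2, 3.7, 0.7]
finger_gap: -0.1
```

Emit:
jog_arm(increments=[[-0.005,0,-0.0005,0,0,0]])

```text
time_s: 15.82
position: [482.4, 1.0, 24.1]
eef_rot: [-0.009, 0.053, 0.999, 0.002]
force: [-21.5, 1.7, 15.3]
finger_gap: 0.3
```

Emit:
jog_arm(increments=[[0,0,0,0,0,0]])

```text
time_s: 15.95
position: [482.0, 1.1, 23.8]
eef_rot: [-0.009, 0.053, 0.999, 0.002]
force: [0.2, 0.4, 0.7]
finger_gap: -0.2
```

Run:
```python
from plan import *
plan([482.4,.9,26],83.8)
for n,(a,b,u,v) in {'top':(105,210,290,420),'scene':(150,270,210,360)}.items():
    c=snap(n); cv2.imwrite(f'pics/{n}8.png',cv2.resize(c['frame'][a:b,u:v],None,fx=5,fy=5,interpolation=cv2.INTER_CUBIC))
```

```text
at [482.    1.1  23.8] yang 83.98 rv [ 0.14 -1.04  0.18] F [0.2 0.4 0.7] gap -0.20414999933578581 t 15.95 q [-0.    0.15 -0.49  0.94  0.    0.1 ]
[-0.0004, -0.0001, -0.0022, 0.14, -1.04, 0.18],
```

View pics/top8.png

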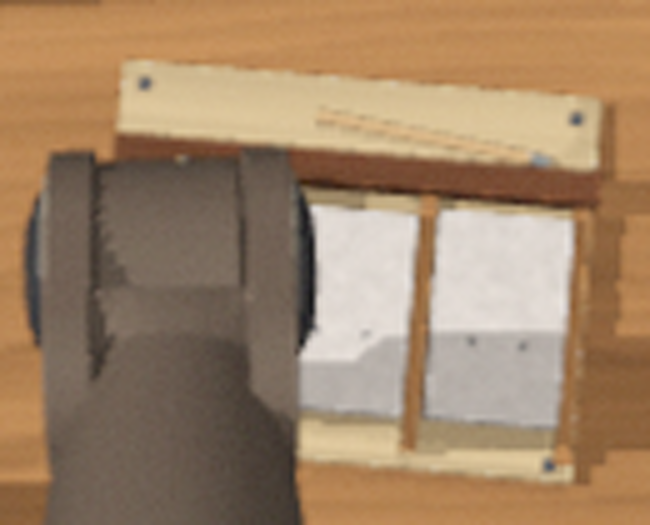

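View pics/scene8.png

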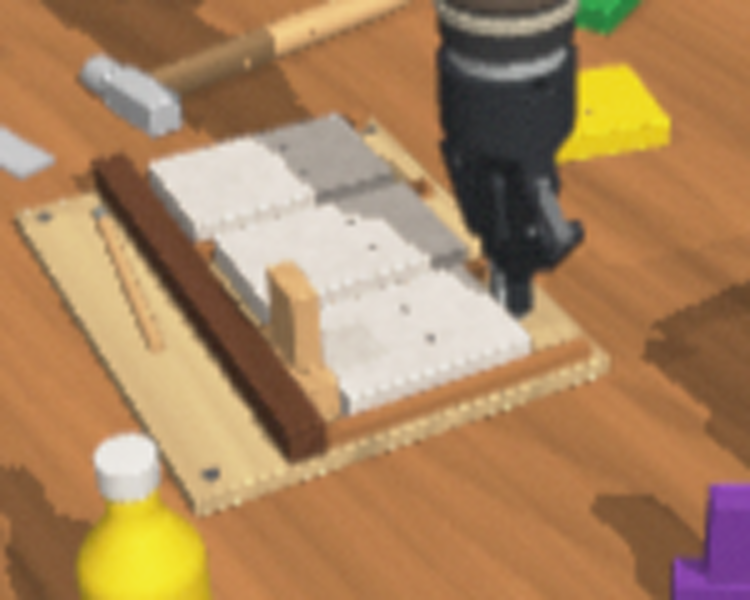

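```bash
cat > chk.py <<'E'
from plan import *
import pickle,sys
t0=pickle.load(open('scene0.pkl','rb')); c=snap('scene'); bx=np.array([.9942,-.1075]);by=np.array([.1075,.9942])
for n,k in(('before',t0),('after',c)):
    g=k['frame'].astype(int);W=cloud(k); b=g.max(2)
    B=(W[...,:2]-np.array([612.9,-112.5])); X=B@bx; Y=B@by
    m=(np.abs(W[...,2]-32)<5)&(Y>57)&(Y<139)&(X>-150)&(X<0)&(g.min(2)>110)&((g.max(2)-g.min(2))<32)
    print(n,'panel n',m.sum(),'X range',np.percentile(X[m],[.5,99.5]).round(1),'Y',np.percentile(Y[m],[.5,99.5]).round(1))
    for lo,hi in((60,80),(80,100),(100,120),(125,137)):
        q=m&(Y>lo)&(Y<hi); print('  Y',lo,hi,'X',np.percentile(X[q],[1,99]).round(1))
    f=(np.abs(W[...,2]-36)<4)&(Y>-150)&(Y<150)&(b<115)&(X>-15)&(X<40); print('  fence X',np.percentile(X[f],[1,99]).round(1))
    s=(W[...,2]>78)&(W[...,2]<95)&(Y>70)&(Y<125)&(X>-40)&(X<5)
    if s.sum()>10: print('  spacer top',s.sum(),np.median(W[s][:,2]),cv2.minAreaRect(np.stack([X[s],Y[s]],1).astype(np.float32)))
    s=(np.abs(W[...,2]-36)<3)&(Y>60)&(Y<135)&(X>-30)&(X<0)&(g[...,2]>150)&((g.max(2)-g.min(2))>40)
    if s.sum()>10: print('  foot top',s.sum(),cv2.minAreaRect(np.stack([X[s],Y[s]],1).astype(np.float32)))
E
python3 chk.py
```

```text
before panel n 671 X range [-141.8  -32.6] Y [ 59.6 138.5]
  Y 60 80 X [-140.1  -33.5]
  Y 80 100 X [-140.6  -33. ]
  Y 100 120 X [-141.5  -32.5]
  Y 125 137 X [-140.4  -33.3]
  fence X [ 1.1 22.6]
after panel n 621 X range [-131.6  -22.2] Y [ 59.5 138.6]
  Y 60 80 X [-129.9  -35.9]
  Y 80 100 X [-130.1  -29.4]
  Y 100 120 X [-132.4  -25. ]
  Y 125 137 X [-127.9  -22. ]
  fence X [ 1.  22.5]
  spacer top 65 84.39450881434254 ((-9.201642990112305, 99.66427612304688), (37.949947357177734, 16.500024795532227), 89.56000518798828)
  foot top 45 ((-4.727335453033447, 111.7337875366211), (18.724918365478516, 44.065467834472656), 24.691650390625)
```

Flush so far: the spacer top reads parallel to the fence (89.6°), its centre about 10 mm off the face, and the panel moved about 11 mm. I'll straighten the tool, then apply the final press of about 12 N.

Emit:
jog_arm(increments=[[0.001,0,-0.002,0.1,-1,0.1],[0,0,0,0,0,0]])

```text
time_s: 16.35
position: [482.3, 1.0, 26.1]
eef_rot: [0.002, 0.054, 0.999, 0.0]
force: [-4.8, 1.1, 3.9]
finger_gap: 0.0
```

Run:
```python
from plan import *
plan([482.4,.9,26],83.8)
```

```text
at [482.3   1.   26.1] yang 83.86 rv [0.04 0.17 0.06] F [-4.8  1.1  3.9] gap 0.03364064001138321 t 16.35 q [ 0.    0.14 -0.51  0.92  0.    0.11]
[-0.0001, -0.0001, 0.0001, 0.04, 0.17, 0.06],
```

Emit:
jog_arm(increments=[[-0.0025,0,0,0,0,0]])

```text
time_s: 16.48
position: [482.4, 1.0, 26.1]
eef_rot: [-0.001, 0.054, 0.999, 0.0]
force: [-16.4, 2.1, 11.7]
finger_gap: 0.3
```

```bash
python3 chk.py | tail -9
python3 - <<'E'
from plan import *
for i in range(4):
    o=manip.get_obs(); print(o['time_s'],o['force'].round(1),o['position'].round(2)); snap('scene')
E
```

```text
fence X [ 1.1 22.6]
after panel n 624 X range [-132.3  -22.8] Y [ 59.9 138.7]
  Y 60 80 X [-130.2  -36.4]
  Y 80 100 X [-131.8  -31.5]
  Y 100 120 X [-132.   -25.3]
  Y 125 137 X [-130.   -20.9]
  fence X [ 0.5 22.7]
  spacer top 64 84.51964645581734 ((-8.89599609375, 100.08143615722656), (15.681371688842773, 35.567874908447266), 0.7702374458312988)
  foot top 36 ((-10.114156723022461, 110.62271118164062), (17.861888885498047, 39.154701232910156), 0.5125149488449097)
16.525 [-12.1   1.7   9. ] [482.38   1.01  26.07]
16.575 [-11.4   2.1   8.4] [482.37   1.02  26.04]
16.625 [-11.2   1.8   7.1] [482.41   1.04  26.07]
16.675 [-12.3   0.9   7.4] [482.39   1.04  26.05]
```

Run:
```python
from plan import *
c=snap('scene'); cv2.imwrite('pics/s9.png',c['frame'])
for i in range(8): snap('top'); o=manip.get_obs(); print(o['time_s'],o['force'].round(1))
```

```text
16.825 [-11.8   2.3   8.2]
16.875 [-11.3   1.5   8.1]
16.925 [-11.4   1.4   8.1]
16.975 [-11.6   1.6   8.1]
17.025 [-11.4   1.4   7.6]
17.075 [-11.1   0.9   7.6]
17.125 [-11.1   1.7   7.8]
17.175 [-10.1   2.7   7.6]
```

View pics/s9.png

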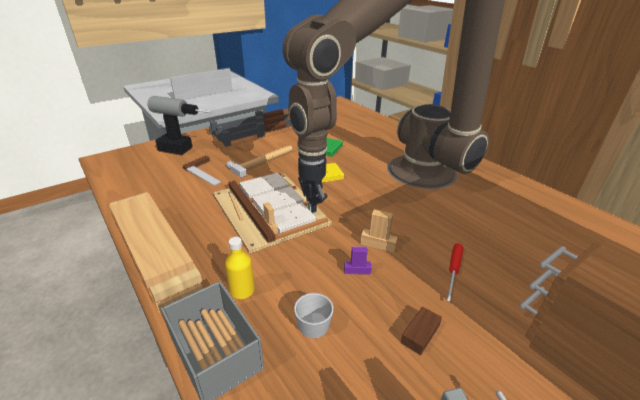

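Emit:
jog_arm(increments=[[-0.0028,0,-0.0005,0,0,0]])

```text
time_s: 17.3
position: [482.4, 1.0, 26.1]
eef_rot: [-0.003, 0.053, 0.999, 0.001]
force: [-10.9, 1.4, 3.6]
finger_gap: -0.0
```

Run:
```python
from plan import *
F=[]
for i in range(8): snap('top'); F.append(manip.get_obs()['force'])
print(np.round(F,1)); plan([482.4,.9,26],83.8)
```

```text
[[-11.    1.2   7.7]
 [-11.9   2.2   6. ]
 [-10.5   1.4   6.7]
 [-11.5   1.9   6.3]
 [-10.1   1.9   6.4]
 [-11.2   1.4   5.7]
 [-10.8   0.9   6.8]
 [-10.    2.    6. ]]
at [482.4   1.   26.1] yang 83.88 rv [ 0.06 -0.35  0.08] F [-10.   2.   6.] gap -0.03723264197445375 t 17.7 q [ 0.    0.14 -0.5   0.93  0.    0.11]
[-0.0, -0.0001, 0.0001, 0.06, -0.35, 0.08],
```

Emit:
jog_arm(increments=[[-0.0032,0,-0.0005,0,-0.2,0]])

```text
time_s: 17.82
position: [482.4, 1.0, 26.1]
eef_rot: [-0.004, 0.053, 0.999, 0.001]
force: [-13.9, 2.7, 7.9]
finger_gap: -0.1
```

Run:
```python
from plan import *
F=[]
for i in range(8): snap('top'); F.append(manip.get_obs()['force'])
print(np.round(F,1)); plan([482.4,.9,26],83.8)
```

```text
[[-12.2   2.    7. ]
 [-11.6   1.2   6.9]
 [-11.7   2.1   7.4]
 [-11.3   1.1   7.5]
 [-12.4   2.    6.5]
 [-12.4   1.2   7. ]
 [-12.9   2.3   7. ]
 [-11.5   1.3   7.4]]
at [482.4   1.   26.2] yang 83.89 rv [ 0.07 -0.48  0.09] F [-11.5   1.3   7.4] gap -0.04181301667888472 t 18.225 q [ 0.    0.15 -0.5   0.93  0.    0.11]
[-0.0, -0.0001, 0.0002, 0.07, -0.48, 0.09],
```

The push is steady at about 12 N along the lane. I'll run one last position check and hand in.

```bash
python3 chk.py | tail -8; python3 -c "
from h import *
print(manip.get_obs()['force'].round(1)); print(manip.close_job())"
```

```text
after panel n 619 X range [-132.7  -22.1] Y [ 59.8 138.4]
  Y 60 80 X [-129.8  -36.5]
  Y 80 100 X [-131.3  -29.8]
  Y 100 120 X [-133.5  -25. ]
  Y 125 137 X [-128.   -21.3]
  fence X [ 0.8 22.6]
  spacer top 65 84.11721294666553 ((-9.217425346374512, 99.40779113769531), (36.02107620239258, 15.66353702545166), 87.85132598876953)
  foot top 37 ((-9.215635299682617, 113.31259155273438), (37.79439163208008, 24.941082000732422), 79.13397979736328)
[-11.7   1.8   7.1]
the job is handed in; nothing more can be done
None
```

The job is handed in: the spacer is trapped between the left drawer front and the fence, and the arm is still pressing the front there at about 12 N. The clock read about 18 s of the 54 s allowed.

I picked up the smaller pale spacer and stood it in the left lane, the only one with a wide enough gap (about 31–33 mm; the other two measured about 12 and 8 mm). After letting go, I pushed that lane's panel, the 112 mm one (panel_b), about 11 mm with closed fingers until it hit a hard stop.

**Last checks**
- **Spacer position:** its top centre sits about 10 mm from the fence face. The fit put it within about 2° of parallel (readings 87.9–90.5°), which is depth-camera noise, so flushness is confirmed only to about a millimetre.
- **Push:** the force along the lane held at 11.3–12.9 N over the last readings. It briefly reached about 21 N when the panel hit the stop.
- **Downward force:** the tool also presses down on the panel edge with about 7 N, which I did not remove.
- **Bystanders:** nothing else looked moved in the last full scene picture; I checked this by eye only.

**Check that disagreed:** the final direct reading of the spacer's foot angle was off (79° from only 37 pixels), because the fence and grip partly hide it. The previous foot reading was square to 0.5°.

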